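# Ring for the technician and hold a glaze test tile up to the camera

## Task

Call the technician over to the camera by pressing the desk bell's plunger right down to its stop and letting it come up again. Then pick the round-topped glaze test tile off the kiln shelf and hold it up for the photograph: upright, its glazed front (the side with the foot) squarely facing the lens, the middle of the tile's face in line with the middle of the lens and 20 cm in front of it. Finish while still gripping it steadily there in the air; do not touch the camera or its tripod, and leave the other test tiles standing where they are.

Things in the scene. Friction and masses are not known exactly. Their poses are not given: they have to be found in the camera images.
- bell_plunger (a joint): plunger of the chromed desk bell (fixed to the bench; base 86 mm across, dome 76 across, dome nut 51 above the bench): how far it is pressed straight down, 0 = up, 0.006 m = at its stop; the spring resists with 1.6 N at first and 4 N at the stop and lifts it again when let go
- plunger_top (a point): centre of the top of the bell's plunger button, a round steel head 15 mm across, 65 mm above the bench when up; it travels 6 mm down; it goes down and up with the plunger
- round_tile: round-topped L-shaped test tile, buff clay, 110-180 g: wall 8 mm thick, 70 wide, 106 tall with half-round top; at its bottom a foot 8 mm thick, as wide, reaching 30 mm forward of the wall. Largest, only round top. Lower front white-glazed with 3 low ribs. Origin: centre of the 38 x 70 mm underside; +x out of the front (foot's side), y along the width, z up; wall from x = -19 to -11 mm
- tile_face (a point): middle of the round-topped tile's face: on the front of the wall (x = -9.5 mm, on the ribs), mid-width, 50 mm above the underside; axes as the tile's (x out of the front)
- tile_top (a point): highest point of the round-topped tile, mid-thickness of the wall, mid-width, 106 mm above its underside
- lens (a point): centre of the front glass of the camera's lens (barrel 60 mm across); x points straight out along the line of sight (level), z up; 67 mm ahead of the tripod's upright axis and 178 to 228 mm above the bench, as the centre column is set
- camera: black camera, body 122 mm wide, 36 mm deep, its top 100 mm above its origin; origin at the underside of its mounting plate on the column's axis; +x is where the lens looks, z up; fixed, not to be touched
- tripod: tabletop tripod under the camera: three legs reaching 125 mm out from the upright axis at the bench, hub top 133 mm above it; origin on that axis at the bench; fixed, not to be touched
- kiln_shelf: flat grey kiln shelf 280 x 260 x 15 mm lying on the bench with the four test tiles on it and a small round kiln post (28 mm across, 50 mm tall) near its middle; origin at the centre of its underside, its top 15 mm higher
- tile_b: another L-shaped test tile, square-topped, 45 mm wide, 95 mm tall, otherwise built like the round-topped one; same axes; leave it standing
- tile_c: another L-shaped test tile, square-topped, 45 mm wide, 80 mm tall; same axes; leave it standing
- tile_d: another L-shaped test tile, square-topped, 55 mm wide, 95 mm tall; same axes; leave it standing
Mind the look-alikes: they are no part of the job. What is shaped like the tile_d but pink or red is not meant.

How it is judged:
By the outcome, as a careful person would: the job done as asked, in the order asked, and still so for the second after the job is handed in, while the arm keeps its last pose, push and grip.
It also fails if it takes over 38 s, if anything falls off the work surface, if the arm or the gripper's body presses on something with over 40 N, if the wrist force passes 120 N, or if a joint passes its speed limit or range.

## Robot

A 6-joint arm with a two-finger parallel gripper is mounted at the origin on the work surface. World frame = base frame: x ahead of the robot, y to its left, z up, the work surface at z = 0. Lengths are in mm, angles in rad, forces in N, time in s.
With the tool pointing down it reaches from about 375 to 975 mm from the base axis. Payload 3.8 kg.
Tool frame: the origin (TCP) lies at the very end of the fingers, on their centre line; the grasp point (between the pads) lies behind it (r.hold_point_z is the z of the grasp point in the tool frame, in mm); z points along the fingers, y is the direction in which the jaws open and shut (so a half turn about z gives the same grasp; the last joint's range is limited). The gripper opens to 88 mm and grips with 3 to 60 N. Pads are 18 mm wide; open, the fingers measure 123 mm over their backs; the gripper's body (75 mm by 187 mm) begins 45 mm behind the grasp point.
Start: joints at [-1.386, 0.264, 1.604, -0, 1.274, -0.037], TCP at [148.485, -658.46, 238.706] pointing down, gripper open.
Joint ranges: [-2.63, 2.63], [-0.94, 2.18], [0.31, 2.57], [-1.31, 4.45], [0, 2.66], [-2.55, 2.55]. Speed limits (rad/s): [2.57, 2.57, 3.14, 3.14, 3.14, 3.14].

## Interface

Orientations are given as a rotation vector (axis times angle).
In Python, from workcell import read_state, grab_frame, workorder, r gives the robot as it stands.
- The arm moves only by the tool jog_arm, never from a script. Its argument "motion" is a list of rows, each a list of 5 numbers: the finger opening in mm, from 0 to 88.1, then the shift along the world's x, y, z in mm, then the turn about the world's z in rad. In form: [[grip, tx, ty, tz, turn], ...]. A call has 1 to 5 rows; each row shifts and turns the commanded pose from where the row before left it; what a row does not reach is not made up. A row lasts 1/10 s, in which the tool goes at most 50 mm and 8.59 degrees, less where a joint would pass 70% of its speed; a pose out of reach is approached as far as the arm can. A call is refused whole if a number of a shift passes 50 or a number of a turn 0.15, either way. A call with a gripper value outside its range is refused whole. The fingers move at their own pace and stop on an object; the grip force is fixed at half the most. Time passes only in rows, so rows that do not move let the fingers close. It gives the time, the measured TCP pose, the force and the opening at its end, in the units of the state.
- read_state(): the state, without advancing time (a new reading comes with each control period).
- grab_frame(name): name is "scene" or "top" or "wrist"; returns a dict with "image" (400x640x3 uint8, red, green, blue), "mtx" (3x3 intrinsics, pixels), "eye" and "attitude" of the camera in the world. Camera axes: x right, y up, looking along -z (the intrinsics and any distortion apply to the point x, -y, -z); pixel columns grow to the right and rows downward; lengths in mm; the calibration is good to about 2 mm. A picture is of the moment at which its call begins. There is no depth.
- workorder.job_done(): hands the job in, once; it reports no verdict.
The state is a dict: "t": time; "q": joint angles; "joint_vel": joint speeds; "effort": joint torques, N m; "tcp_pos": TCP position; "orientation": TCP orientation; "contact_force": force on the tool from outside, world axes, zero at the start; "torque": the same for the moment, N m; "opening": finger opening in mm.
Only numpy, scipy, OpenCV 4.12 (cv2) and the standard library are available. Lean on these libraries where they do the work, as an engineer would, in place of code of your own. Each camera call takes 0.05 s, during which the arm holds its last target.

## Working session

There is one attempt and no reset: what is moved stays moved. The work goes in short steps, Python scripts to look and compute and a tool call to move; the robot and the scene stay as the last step left them, time stands still between calls to the robot, and variables do not carry over. Pictures are saved under pics/ and viewed, and the job is handed in when it is done.

Besides the shell and the picture viewer there is one more tool, called after "Emit:" as name(argument=value, ...), one argument or row to a line, values as JSON. jog_arm: Moves the arm, as the interface text tells. Its arguments: {"type":"object","properties":{"motion":{"type":"array","items":{"type":"array","items":{"type":"number"}}}},"required":["motion"]}

```bash
mkdir -p pics; ls; cat > h.py <<'E'
import numpy as np,cv2,pickle
from workcell import read_state,grab_frame,workorder,r
from scipy.spatial.transform import Rotation as R
def att(f):
    a=np.array(f["attitude"],float)
    return a if a.shape==(3,3) else R.from_rotvec(a).as_matrix()
def ray(f,u,v):
    K=np.array(f["mtx"]);d=np.linalg.inv(K)@[u,v,1]
    d=np.array([d[0],-d[1],-d[2]]);d=att(f)@d
    return np.array(f["eye"],float),d/np.linalg.norm(d)
def onz(f,u,v,z):
    e,d=ray(f,u,v);return e+d*(z-e[2])/d[2]
def proj(f,p):
    c=att(f).T@(np.array(p,float)-np.array(f["eye"]));K=np.array(f["mtx"])
    x=K@[c[0],-c[1],-c[2]];return x[:2]/x[2]
def tri(a,b):
    (e1,d1),(e2,d2)=a,b
    A=np.stack([d1,-d2],1);s=np.linalg.lstsq(A,e2-e1,rcond=None)[0]
    p,q=e1+s[0]*d1,e2+s[1]*d2;return (p+q)/2,np.linalg.norm(p-q)
def save(name,img):cv2.imwrite("pics/"+name+".png",img[:,:,::-1])
def snap(n,tag):
    f=grab_frame(n);pickle.dump(f,open(f"{tag}.pkl","wb"));save(tag,f["image"]);return f
def load(tag):return pickle.load(open(tag+".pkl","rb"))
E
python3 - <<'E'
from h import *
for n in("scene","top","wrist"):
    f=snap(n,n+"0");print(n,{k:np.round(v,3).tolist() for k,v in f.items() if k!="image"})
s=read_state();print(s);print(r.hold_point_z)
E
```

```text
pics
scene {'mtx': [[383.986, 0.0, 319.24], [0.0, 383.986, 202.204], [0.0, 0.0, 1.0]], 'eye': [1012.547, 544.587, 725.535], 'attitude': [0.426, 1.131, 2.225]}
top {'mtx': [[474.272, 0.0, 305.282], [0.0, 474.272, 202.0], [0.0, 0.0, 1.0]], 'eye': [388.982, -65.347, 1295.638], 'attitude': [0.086, -0.052, -1.582]}
wrist {'mtx': [[335.277, 0.0, 319.955], [0.0, 335.277, 200.984], [0.0, 0.0, 1.0]], 'eye': [212.948, -643.004, 381.903], 'attitude': [-0.218, 0.177, -1.34]}
{'t': 0.15, 'q': array([-1.38587881e+00,  2.64585521e-01,  1.60507364e+00, -2.59302818e-05,
        1.27374894e+00, -3.69264823e-02]), 'joint_vel': array([-0.00074241, -0.00250977, -0.00366752,  0.00188567, -0.00252514,
        0.00020191]), 'effort': array([ 9.74600553e-04, -5.02849138e+01, -3.57470083e+01,  7.29488907e-02,
        2.49507761e-02, -9.46820887e-05]), 'tcp_pos': array([ 148.38593333, -657.89738694,  237.66319325]), 'orientation': array([-3.12048701e+00, -3.47569258e-01,  2.49506521e-04]), 'contact_force': array([ 0.0753851 ,  0.49595798, -0.00558923]), 'torque': array([0.02544302, 0.01154199, 0.03307163]), 'opening': 87.97628495256343}
-18.700000000000003
```

View pics/scene0.png

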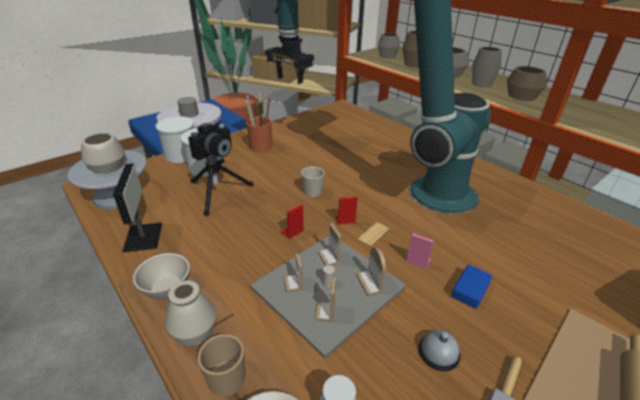

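View pics/top0.png

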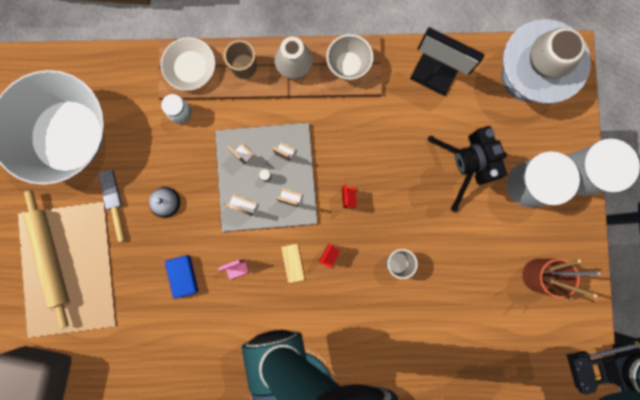

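View pics/wrist0.png

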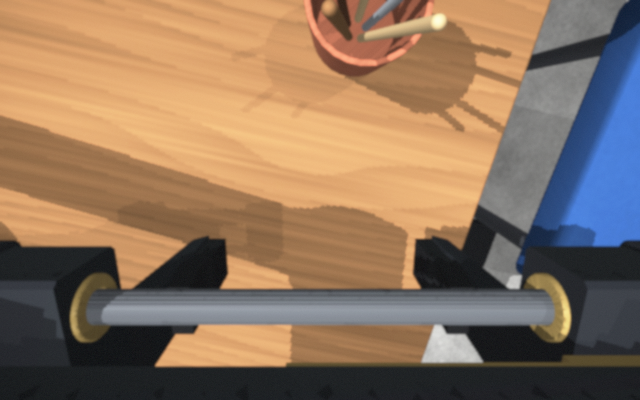

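```bash
python3 - <<'E'
from h import *
t=load("top0");s=load("scene0")
a=cv2.resize(t["image"][115:240,140:330],None,fx=4,fy=4,interpolation=cv2.INTER_CUBIC)
save("tcrop",a)
save("scrop",cv2.resize(s["image"][215:350,250:450],None,fx=4,fy=4,interpolation=cv2.INTER_CUBIC))
save("ccrop",cv2.resize(t["image"][115:220,420:520],None,fx=5,fy=5,interpolation=cv2.INTER_CUBIC))
save("cscrop",cv2.resize(s["image"][110:220,170:270],None,fx=5,fy=5,interpolation=cv2.INTER_CUBIC))
for u,v,z in[(164,200,65),(242,205,15),(468,158,0)]:print(onz(t,u,v,z).round(1))
for u,v,z in[(444,337,65),(375,290,15)]:print(onz(s,u,v,z).round(1))
E
```

```text
[507.6 331.3  65. ]
[495.9 133.8  15. ]
[ 618.4 -486.1    0. ]
[519.5 354.   65. ]
[501.7 155.9  15. ]
```

View pics/tcrop.png

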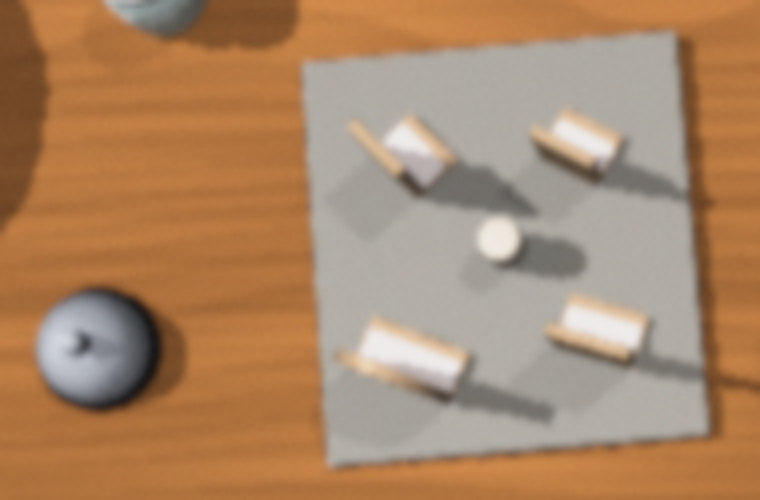

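View pics/scrop.png

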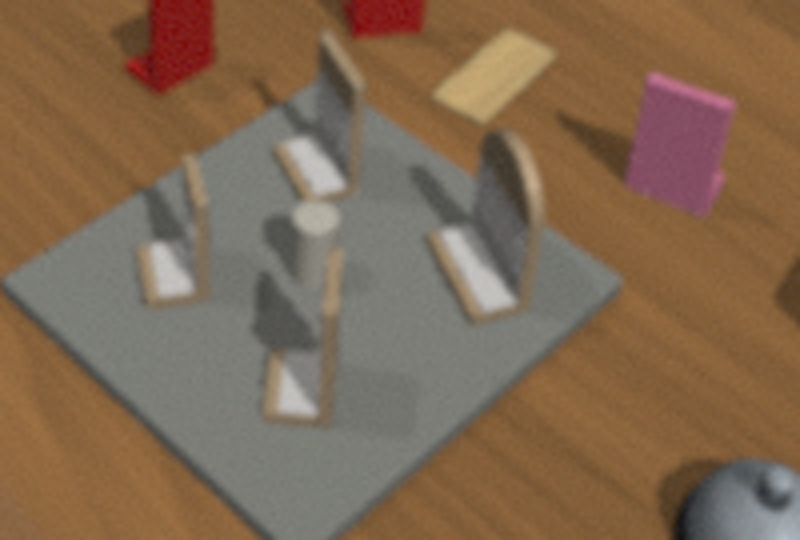

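View pics/ccrop.png

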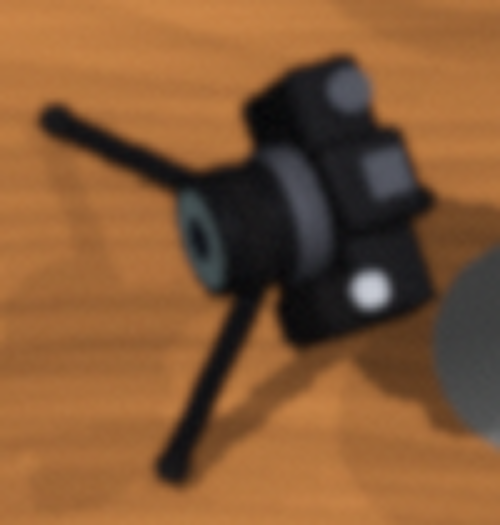

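View pics/cscrop.png

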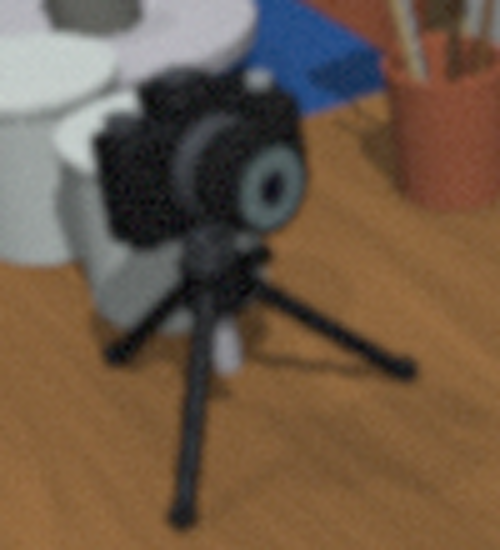

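```bash
python3 - <<'E'
from h import *
t=load("top0");s=load("scene0")
def T(c,k,o):return (c[0]+.5)/k-.5+o[0],(c[1]+.5)/k-.5+o[1]
tt=lambda c:ray(t,*T(c,4,(140,115)));ss=lambda c:ray(s,*T(c,4,(250,215)))
tc=lambda c:ray(t,*T(c,5,(420,115)));sc=lambda c:ray(s,*T(c,5,(170,110)))
P=lambda n,x:print(n,x[0].round(1),round(x[1],1))
P("plunger",tri(tt((80,341)),ss((778,476))))
P("post(65)",tri(tt((499,238)),ss((317,215))))
P("foot front right/near corner",tri(tt((470,350)),ss((430,232))))
P("shelf c1",tri(tt((304,62)),ss((285,545))))
P("shelf c2",tri(tt((328,466)),ss((622,282))))
P("shelf c3",tri(tt((678,32)),ss((5,284))))
P("lens",tri(tc((202,242)),sc((272,189))))
def z(rr,h):
    e,d=rr;return (e+d*(h-e[2])/d[2]).round(1)
print("feet top",z(tc((55,117)),3),z(tc((172,470)),3))
print("feet scene",[z(sc(c),3) for c in((118,354),(183,518),(405,370))])
print("hand y axis",R.from_rotvec(read_state()["orientation"]).as_matrix().round(3).tolist())
print("tile foot front edge z23 top",z(tt((375,318)),23),z(tt((470,350)),23))
print("tile foot front edge z23 scene",z(ss((478,322)),15),z(ss((430,232)),23))
E
```

```text
plunger [508.1 346.4  57.6] 2.6
post(65) [572.8  67.   63.4] 0.9
foot front right/near corner [501.8  92.3  23.1] 2.0
shelf c1 [706.1 203.2  19.1] 8.2
shelf c2 [426.7 189.3   8.4] 2.7
shelf c3 [722.6 -51.    6.7] 1.0
lens [ 574.5 -406.2  190.3] 3.1
feet top [ 675.2 -385.2    3. ] [ 479.5 -441.6    3. ]
feet scene [array([ 622.9, -589.8,    3. ]), array([ 672.8, -390.9,    3. ]), array([ 478.9, -449.1,    3. ])]
hand y axis [[0.975, 0.22, -0.0], [0.22, -0.975, 0.002], [0.0, -0.002, -1.0]]
tile foot front edge z23 top [525.1 156.   23. ] [502.5  91.6  23. ]
tile foot front edge z23 scene [524.1 158.   15. ] [501.  93.  23.]
```

Emit:
jog_arm(
  motion=[
    [0,28,31,10,0],
    [0,28,31,10,0],
    [0,28,31,10,0],
    [0,28,31,10,0],
    [0,28,31,10,0],
  ],
)

```text
t: 0.65
tcp_pos: [289.2, -502.0, 288.7]
orientation: [-3.122, -0.347, 0.0]
contact_force: [1.4, -0.5, -0.3]
opening: 50.3
```

Emit:
jog_arm(
  motion=[
    [0,28,31,10,0],
    [0,28,31,10,0],
    [0,28,31,10,0],
    [0,28,31,10,0],
    [0,28,31,10,0],
  ],
)

```text
t: 1.15
tcp_pos: [429.2, -346.9, 338.9]
orientation: [-3.122, -0.347, 0.0]
contact_force: [1.2, -0.6, 0.1]
opening: 9.8
```

```bash
python3 - <<'E'
from h import *
f=snap("wrist","w1");print(read_state()["tcp_pos"].round(1))
for p in[(574.5,-406.2,190.3),(592,-474,0),(674,-388,3),(479,-445,3)]:print(proj(f,p).round(1))
E
```

```text
[ 433.5 -342.9  341. ]
[433.4  30.7]
[439.4  62. ]
[395.1 -22.6]
[395.8 140.5]
```

View pics/w1.png

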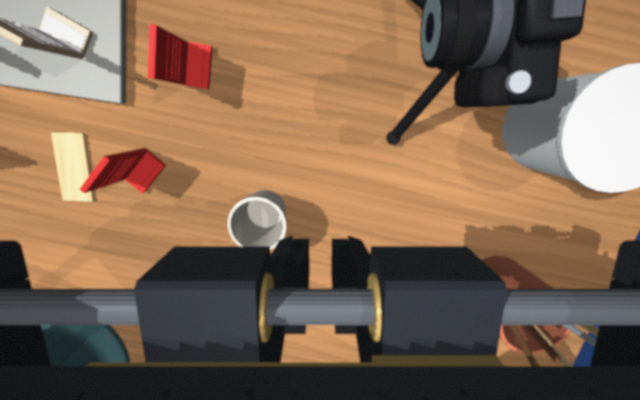

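Emit:
jog_arm(
  motion=[
    [0,35,15,0,0],
    [0,35,15,0,0],
    [0,0,0,0,0],
  ],
)

```text
t: 1.5
tcp_pos: [501.4, -316.4, 337.9]
orientation: [-3.12, -0.354, -0.001]
contact_force: [0.2, 0.3, -0.4]
opening: 0.3
```

```bash
python3 - <<'E'
from h import *
f=snap("wrist","w2");print(read_state()["tcp_pos"].round(1))
for p in[(574.5,-406.2,190.3),(592,-474,0),(674,-388,3),(479,-445,3)]:print(proj(f,p).round(1))
save("w2c",cv2.resize(f["image"][0:200,360:640],None,fx=2.8,fy=2.8,interpolation=cv2.INTER_CUBIC))
E
```

```text
[ 499.6 -317.4  337.8]
[442.5 130.3]
[444.8 121.9]
[403.   44.5]
[402.4 194.3]
```

View pics/w2c.png

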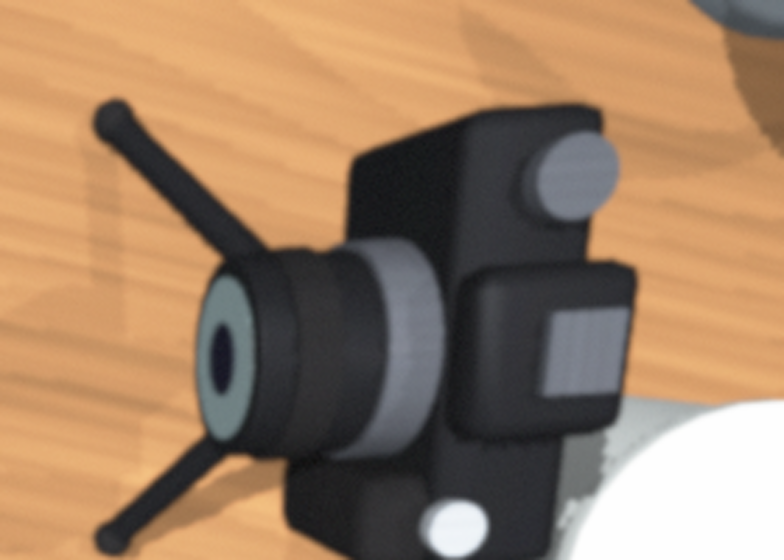

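```bash
python3 - <<'E'
from h import *
t=load("top0");s=load("scene0");w=load("w2");w1=load("w1")
T=lambda c,k,o:((c[0]+.5)/k-.5+o[0],(c[1]+.5)/k-.5+o[1])
W=lambda c:ray(w,*T(c,2.8,(360,0)))
def zz(rr,h):
    e,d=rr;return (e+d*(h-e[2])/d[2])
def multi(rs):
    A=sum(np.eye(3)-np.outer(d,d) for e,d in rs);b=sum((np.eye(3)-np.outer(d,d))@e for e,d in rs)
    p=np.linalg.solve(A,b);return p.round(1),[round(float(np.linalg.norm((np.eye(3)-np.outer(d,d))@(e-p))),1) for e,d in rs]
rt=ray(t,*T((202,242),5,(420,115)));rs=ray(s,*T((272,189),5,(170,110)));rw=W((227,357));r1=ray(w1,431,28)
print(multi([rw,rs]),multi([rw,rt]),multi([rw,rt,rs]),multi([rw,rt,rs,r1]))
a=zz(W((115,120)),5);b=zz(W((114,538)),5);print(a,b);d=b-a;print("heading",np.degrees(np.arctan2(d[1],d[0]))%180-90+0, np.linalg.norm(d))
# body top edges: front-bottom? body top back edge
p=zz(W((352,160)),190);q=zz(W((287,525)),190)
print(np.degrees(np.arctan2(*(q-p)[[1,0]])))
# hot shoe block on top symmetric
p=zz(W((548,312)),245);q=zz(W((541,396)),245);print("shoe L",np.degrees(np.arctan2(*(q-p)[[1,0]])))
p=zz(W((629,308)),245);q=zz(W((621,394)),245);print("shoe R",np.degrees(np.arctan2(*(q-p)[[1,0]])))
p=zz(W((470,115)),225);q=zz(W((430,500)),225);print("body front top",np.degrees(np.arctan2(*(q-p)[[1,0]])))
p=zz(W((584,178)),235);q=zz(W((457,530)),235);print("knobs",p,q)
E
```

```text
(array([ 577. , -403.3,  192.6]), [0.4, 0.4]) (array([ 577.7, -413.6,  163. ]), [0.0, 0.0]) (array([ 575.4, -404.8,  190.9]), [1.7, 2.3, 1.4]) (array([ 575.5, -404.3,  191.3]), [1.3, 2.6, 1.5, 0.8])
[ 675.17733043 -384.02853891    5.        ] [ 482.2830775  -440.51922083    5.        ]
heading -73.67689300227869 200.99599487908125
-170.79860183168847
shoe L -161.71972595588144
shoe R -161.04245214938575
body front top -164.46187381754532
knobs [ 635.64209387 -460.12567587  235.        ] [ 545.38059067 -462.96279804  235.        ]
```

Emit:
jog_arm(
  motion=[
    [0,-2,45,0,0.08],
    [0,-2,45,0,0.08],
    [0,-2,45,0,0.08],
    [0,-2,45,0,0.08],
    [0,-2,45,0,0.08],
  ],
)

```text
t: 2.05
tcp_pos: [487.2, -92.9, 338.5]
orientation: [2.99, 0.963, -0.001]
contact_force: [1.4, 0.3, -0.1]
opening: -0.1
```

Emit:
jog_arm(
  motion=[
    [0,-2,45,0,0.08],
    [0,-2,45,0,0.08],
    [0,-2,45,0,0.08],
    [0,0,0,0,0],
    [0,0,0,0,0],
  ],
)

```text
t: 2.55
tcp_pos: [481.9, 41.4, 338.6]
orientation: [2.853, 1.313, -0.001]
contact_force: [0.3, -0.6, 0.4]
opening: 0.5
```

```bash
python3 - <<'E'
from h import *
f=snap("wrist","w3");print(read_state()["tcp_pos"].round(1))
for p in[(508,346,65),(481.4,135.4,121),(525,157,23),(502,92,23)]:print(proj(f,p).round(1))
E
```

```text
[482.1  40.5 338.5]
[152.5 -65.4]
[260.8 107. ]
[287.   71.9]
[306.7 123.1]
```

View pics/w3.png

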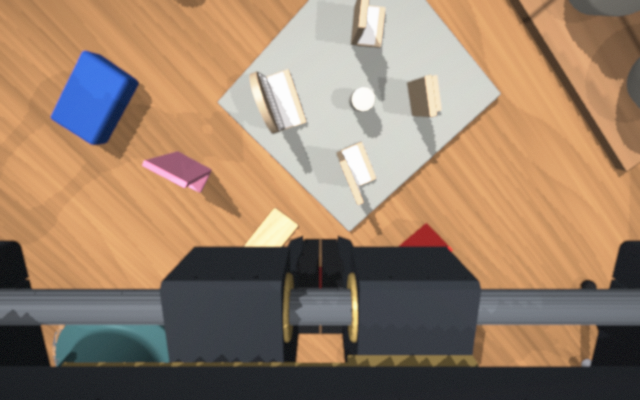

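Emit:
jog_arm(
  motion=[
    [0,0,45,0,0.074],
    [0,0,45,0,0.074],
    [0,0,45,0,0.074],
    [0,0,45,0,0.074],
    [0,0,45,0,0.074],
  ],
)

```text
t: 3.1
tcp_pos: [483.5, 265.7, 338.7]
orientation: [2.565, 1.813, -0.0]
contact_force: [0.8, -0.0, -1.0]
opening: 0.3
```

Emit:
jog_arm(
  motion=[
    [0,0,0,-40,0],
    [0,0,0,-40,0],
    [0,0,0,0,0],
  ],
)

```text
t: 3.4
tcp_pos: [479.6, 263.0, 252.0]
orientation: [-2.566, -1.811, 0.02]
contact_force: [-0.4, -1.4, 0.0]
opening: 0.6
```

```bash
python3 - <<'E'
from h import *
f=snap("wrist","w4");s=read_state();print(s["tcp_pos"].round(1),s["q"].round(2))
for p in[(508,346,65)]:print(proj(f,p).round(1))
w3=load("w3")
save("w3c",cv2.resize(w3["image"][50:180,210:370],None,fx=4.5,fy=4.5,interpolation=cv2.INTER_CUBIC))
u,v=proj(f,(508,346,65)).astype(int)
print(u,v);save("w4c",cv2.resize(f["image"][max(v-60,0):v+60,u-70:u+70],None,fx=5,fy=5,interpolation=cv2.INTER_CUBIC))
E
```

```text
[481.3 263.8 255.5] [ 0.46  0.02  1.85 -0.    1.28  0.8 ]
[320.4  86.4]
320 86
```

View pics/w4c.png

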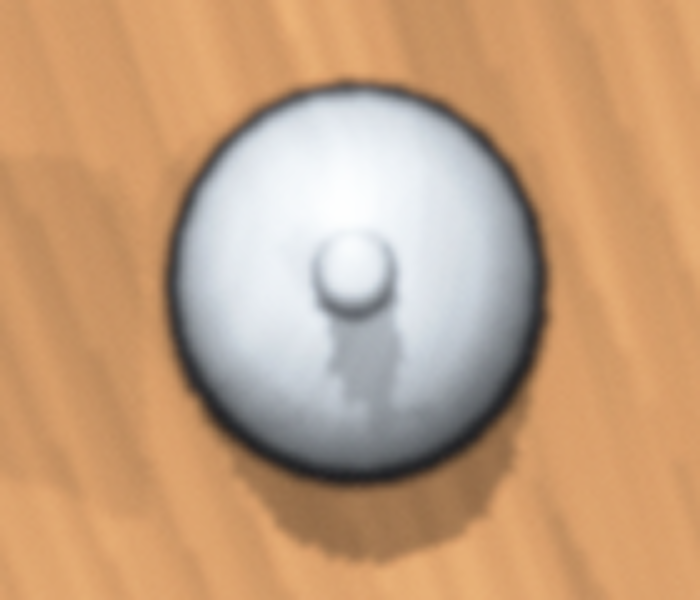

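View pics/w3c.png

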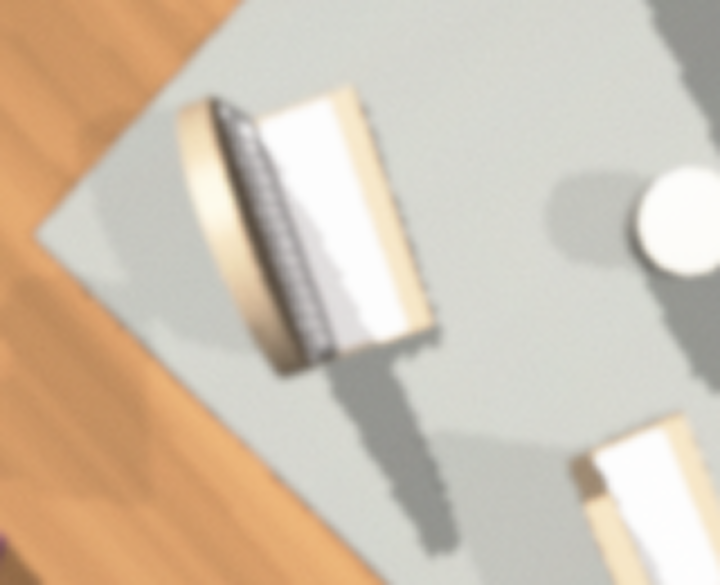

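```bash
python3 - <<'E'
from h import *
T=lambda c,k,o:((c[0]+.5)/k-.5+o[0],(c[1]+.5)/k-.5+o[1])
f=load("w4");w=load("w3")
p=T((354,269),5,(250,26));print("plunger",p,onz(f,*p,65).round(1))
g=snap("wrist","w4b");hsv=None
print(proj(g,onz(f,*p,65)), read_state()["tcp_pos"].round(1))
save("w4d",cv2.resize(g["image"][46:126,270:370],None,fx=6,fy=6,interpolation=cv2.INTER_CUBIC))
a=onz(w,*T((351,87),4.5,(210,50)),23);b=onz(w,*T((433,327),4.5,(210,50)),23)
print(a.round(1),b.round(1),np.linalg.norm(a-b));d=(a-b)[:2];n=np.array([d[1],-d[0]]);n/=np.linalg.norm(n);print(np.degrees(np.arctan2(n[1],n[0])))
m=(a+b)[:2]/2;print("wall mid",m-34*n,"origin",m-19*n)
wc=m-34*n
print("top proj in w3c",(proj(w,(*wc,121))-[210,50])*4.5)
E
```

```text
plunger (320.4, 79.4) [510.1 351.8  65. ]
[318.34378604  82.01160534] [482.8 264.7 258.3]
[528.  159.1  23. ] [501.8  93.6  23. ] 70.4782579794229
-21.76991966396833
wall mid [483.31123267 138.9837013 ] origin [497.24144268 133.42049637]
top proj in w3c [223.96704577 238.53742642]
```

View pics/w4d.png

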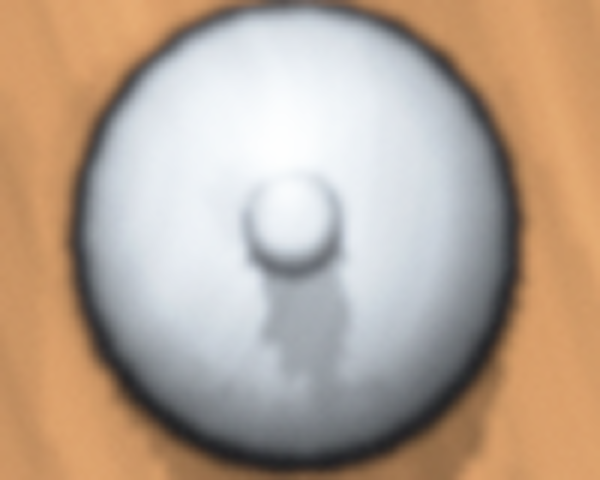

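Emit:
jog_arm(
  motion=[
    [0,13.5,43,-5,0],
    [0,13.5,43,-5,0],
    [0,0,0,-45,0],
    [0,0,0,-45,0],
    [0,0,0,-45,0],
  ],
)

```text
t: 4.0
tcp_pos: [513.0, 353.5, 116.5]
orientation: [2.565, 1.813, 0.011]
contact_force: [1.0, 0.2, -0.1]
opening: 0.5
```

Emit:
jog_arm(
  motion=[
    [0,0,0,-30,0],
    [0,0,0,-8,0],
    [0,0,0,0,0],
    [0,0,0,0,0],
  ],
)

```text
t: 4.4
tcp_pos: [512.1, 353.4, 79.0]
orientation: [2.565, 1.813, 0.008]
contact_force: [-0.3, -0.1, 0.2]
opening: 0.3
```

```bash
python3 - <<'E'
from h import *
f=snap("scene","s5");s=read_state();print(s["tcp_pos"].round(1),s["contact_force"].round(2))
f2=snap("wrist","w5")
save("s5c",cv2.resize(f["image"][270:380,390:500],None,fx=5,fy=5,interpolation=cv2.INTER_CUBIC))
E
```

```text
[512.1 353.7  79.3] [1.07 0.48 0.54]
```

View pics/s5c.png

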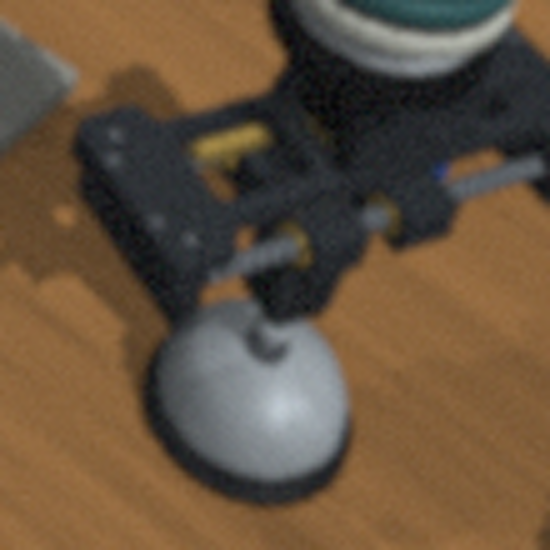

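View pics/w5.png

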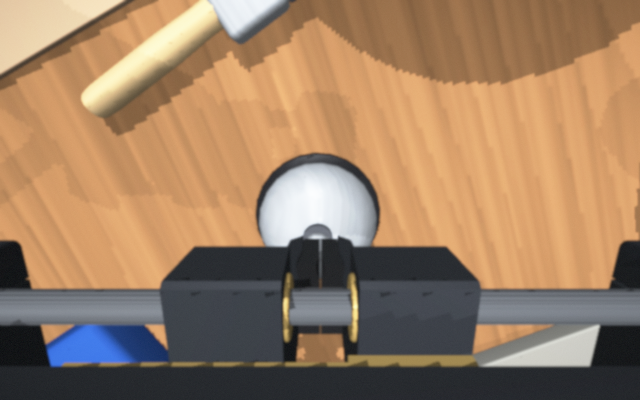

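```bash
python3 - <<'E'
from h import *
f=load("w5");s=load("s5")
print(onz(f,318,231,65).round(1),proj(f,(512.1,353.7,79.3)),proj(f,(510,351.5,65)),proj(s,(510,351.5,65)),proj(s,(512.1,353.7,79.3)))
save("w5c",cv2.resize(f["image"][200:280,260:380],None,fx=6,fy=6,interpolation=cv2.INTER_CUBIC))
E
```

```text
[514.3 362.2  65. ] [319.47802372 259.0424422 ] [316.98031044 252.29623952] [445.77750959 333.5331763 ] [447.57831196 330.44021384]
```

View pics/w5c.png

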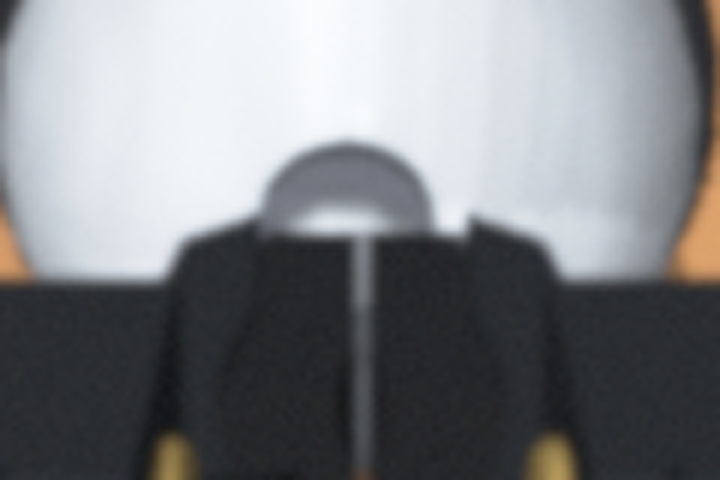

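```bash
python3 - <<'E'
from h import *
f=load("w5");s=load("s5")
for v in (223.5,238):print(onz(f,318,v,65).round(1))
print(f["eye"],f["attitude"])
g=load("w4b");print(g["eye"],g["attitude"])
E
```

```text
[515.7 365.9  65. ]
[513.1 358.6  65. ]
[533.75875772 415.81307229 223.95966246] [-0.25341827  0.04003488 -0.33807808]
[504.67885478 326.90135621 399.44922068] [-0.26216866  0.05040884 -0.33885757]
```

Emit:
jog_arm(
  motion=[
    [0,0.5,3.5,-6,0],
    [0,0,0,-6,0],
    [0,0,0,-2,0],
    [0,0,0,-2,0],
  ],
)

```text
t: 4.9
tcp_pos: [510.4, 356.6, 60.1]
orientation: [-2.564, -1.815, -0.002]
contact_force: [0.2, 1.3, 4.0]
opening: 0.1
```

Emit:
jog_arm(
  motion=[
    [0,0,0,-2,0],
    [0,0,0,0,0],
  ],
)

```text
t: 5.1
tcp_pos: [510.5, 356.6, 59.4]
orientation: [-2.564, -1.815, -0.002]
contact_force: [-1.7, -0.5, 9.7]
opening: 0.3
```

Emit:
jog_arm(
  motion=[
    [0,0,0,-1.5,0],
    [0,0,0,0,0],
  ],
)

```text
t: 5.3
tcp_pos: [510.6, 356.7, 59.1]
orientation: [-2.564, -1.815, -0.002]
contact_force: [-3.5, -2.1, 16.4]
opening: 0.6
```

Emit:
jog_arm(
  motion=[
    [0,0,0,20,0],
    [0,0,0,45,0],
    [0,0,0,45,0],
    [0,0,0,45,0],
    [0,0,0,20,0],
  ],
)

```text
t: 5.8
tcp_pos: [511.4, 356.9, 236.1]
orientation: [2.564, 1.815, 0.009]
contact_force: [-0.6, 0.1, 0.7]
opening: 0.6
```

Emit:
jog_arm(
  motion=[
    [45,-8,-42,0,0],
    [45,-8,-42,0,0],
    [45,-8,-42,0,0],
    [45,-8,-42,0,0],
    [45,-8,-42,0,0],
  ],
)

```text
t: 6.3
tcp_pos: [468.7, 144.4, 230.4]
orientation: [-2.563, -1.816, 0.002]
contact_force: [0.8, -1.2, 0.8]
opening: 38.2
```

Emit:
jog_arm(
  motion=[
    [45,-8,-42,0,0],
    [45,-7,-42,0,0],
    [45,0,0,0,0],
    [45,0,0,0,0],
    [45,0,0,0,0],
  ],
)

```text
t: 6.8
tcp_pos: [454.9, 62.7, 231.0]
orientation: [-2.564, -1.815, 0.0]
contact_force: [-0.6, 0.9, -0.4]
opening: 45.2
```

```bash
python3 - <<'E'
from h import *
f=snap("wrist","w6");s=read_state();print(s["tcp_pos"].round(1),s["q"].round(2),s["opening"])
for p in[(483.3,139,121),(528,159,23),(502,93.6,23),(483,139,15)]:print(proj(f,p).round(1))
snap("scene","s6")
E
```

```text
[455.  63. 231.] [ 0.08 -0.15  2.05  0.    1.24  0.42] 45.182094346148745
[321.8  90.5]
[357.7  60.4]
[353.  133.6]
[321.1  97. ]
```

View pics/w6.png

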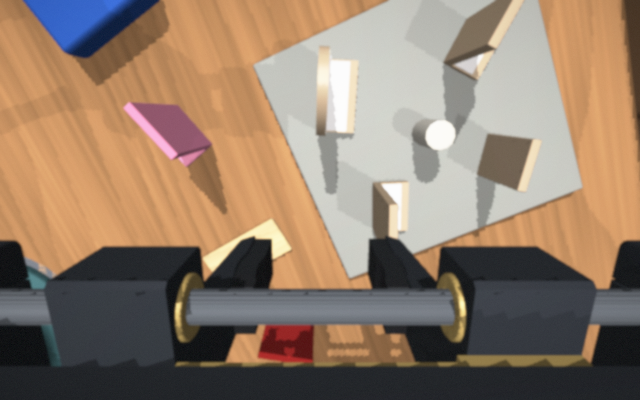

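```bash
python3 - <<'E'
from h import *
f=load("w6");s=load("s6")
save("w6c",cv2.resize(f["image"][30:155,290:390],None,fx=4.8,fy=4.8,interpolation=cv2.INTER_CUBIC))
save("s6c",cv2.resize(s["image"][230:380,330:480],None,fx=4,fy=4,interpolation=cv2.INTER_CUBIC))
print(R.from_rotvec(read_state()["orientation"]).as_matrix()[:,1])
E
```

```text
[ 9.43649563e-01 -3.30945893e-01 -5.63254064e-04]
```

View pics/w6c.png

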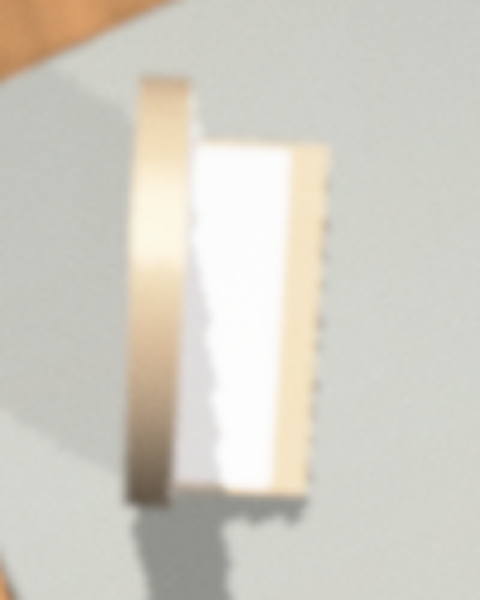

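View pics/s6c.png

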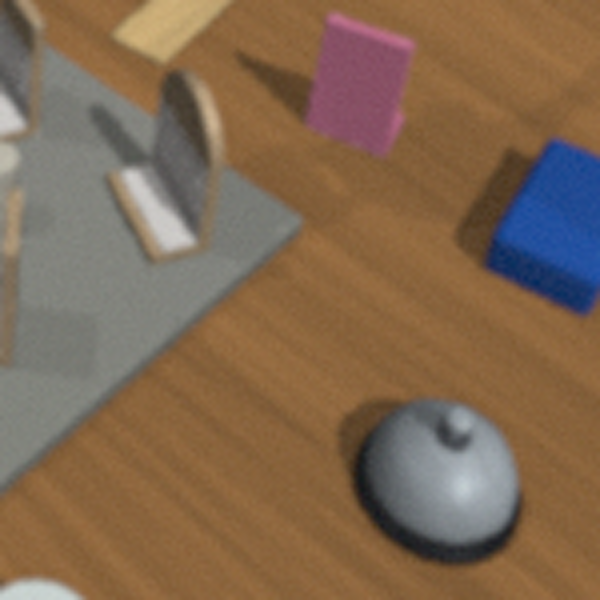

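```bash
python3 - <<'E'
from h import *
w=load("w6");T=lambda c,k=4.8,o=(290,30):((c[0]+.5)/k-.5+o[0],(c[1]+.5)/k-.5+o[1])
a=onz(w,*T((330,147)),23);b=onz(w,*T((305,496)),23)
print(a.round(1),b.round(1),np.linalg.norm(a-b));d=(a-b)[:2];n=np.array([d[1],-d[0]]);n/=np.linalg.norm(n);print(np.degrees(np.arctan2(n[1],n[0])))
m=(a+b)[:2]/2;wc=m-34*n;print("wall mid",wc)
# wall crown line: mid-thickness of rim at mid height; end points of rim at z=86 (spring line)
p=onz(w,*T((165,77)),90);q=onz(w,*T((148,503)),90);e=(p-q)[:2];print(p.round(1),q.round(1),np.linalg.norm(e),"yaw",np.degrees(np.arctan2(-e[0],e[1])),"mid",((p+q)/2).round(1))
c=onz(w,*T((157,240)),121);print("crown",c.round(1))
print((proj(w,(*wc,121))-[290,30])*4.8)
# glaze edges
p=onz(w,*T((292,147)),23);q=onz(w,*T((272,490)),23);e=(p-q)[:2];print("glaze yaw",np.degrees(np.arctan2(-e[0],e[1])))
s=load("s6")
T2=lambda c:((c[0]+.5)/4-.5+330,(c[1]+.5)/4-.5+230)
p=onz(s,*T2((110,176)),23);q=onz(s,*T2((158,252)),23);e=(q-p)[:2];print(p,q,"scene yaw",np.degrees(np.arctan2(-e[0],e[1])))
E
```

```text
[528.6 159.   23. ] [502.3  94.2  23. ] 69.90207249703015
-22.118335543557073
wall mid [483.98135824 139.4057775 ]
[496.7 171.7  90. ] [471.4 108.1  90. ] 68.4478810233754 yaw -21.700105713435637 mid [484.  139.9  90. ]
crown [486.1 145.9 121. ]
[156.10138413 285.97819559]
glaze yaw -21.646501677805162
[503.39369233  95.3861432   23.        ] [524.12271243 157.04961133  23.        ] scene yaw -18.580776360375136
```

Emit:
jog_arm(
  motion=[
    [45,14,38,0,-0.018],
    [45,15,38,0,-0.018],
    [45,0,0,-45,0],
    [45,0,0,-35,0],
    [45,0,0,0,0],
  ],
)

```text
t: 7.4
tcp_pos: [479.5, 138.7, 145.7]
orientation: [-2.591, -1.77, 0.017]
contact_force: [-1.5, 0.1, -0.7]
opening: 45.0
```

```bash
python3 - <<'E'
from h import *
f=snap("scene","s7");s=read_state();print(s["tcp_pos"].round(1),s["contact_force"].round(2))
snap("wrist","w7")
save("s7c",cv2.resize(f["image"][200:320,310:450],None,fx=5,fy=5,interpolation=cv2.INTER_CUBIC))
E
```

```text
[481.5 138.8 148.6] [-0.08 -0.59 -0.36]
```

View pics/s7c.png

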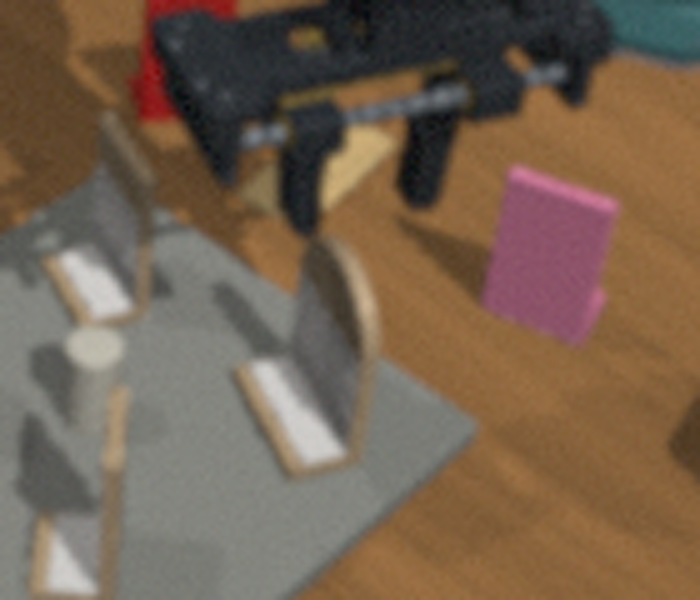

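View pics/w7.png

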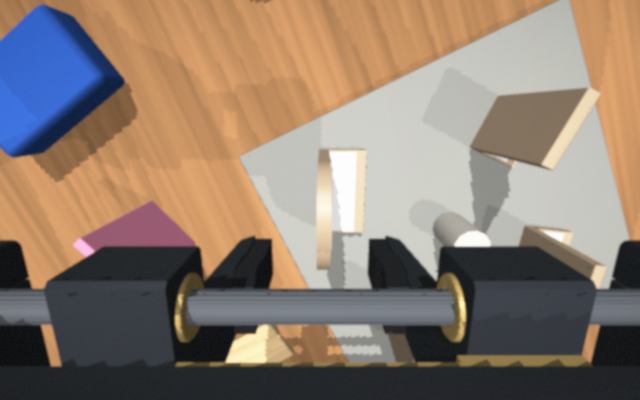

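```bash
python3 - <<'E'
from h import *
w=load("w7");s=load("s7")
p=onz(w,323,148,90);q=onz(w,322.5,268,90);e=(p-q)[:2];print(p.round(1),q.round(1),np.linalg.norm(e),((p+q)/2).round(1),"yaw",np.degrees(np.arctan2(-e[0],e[1])))
a=onz(w,366,149,23);b=onz(w,361,234,23);e=(a-b)[:2];n=np.array([e[1],-e[0]])/np.linalg.norm(e);print(a,b,np.linalg.norm(e),(a+b)[:2]/2-34*n,np.degrees(np.arctan2(n[1],n[0])))
P=lambda x:((proj(s,x)-[310,200])*5).round(0)
print(P((481.5,138.8,148.6)),P((484,139.5,121)),P((482,136,121)),P((487,145,121)))
print(w["eye"],w["attitude"])
# does pixel ray pass through tcp?
print(proj(w,(481.5,138.8,148.6)))
t=load("top0")
for z in(121,):
  print((proj(t,(484,139.5,121))-[140,115])*4,(proj(t,(487,145,121))-[140,115])*4)
E
```

```text
[499.5 180.3  90. ] [470.7 106.9  90. ] 78.9013274104535 [485.1 143.6  90. ] yaw -21.450317909808952
[528.81250459 160.32353623  23.        ] [500.93206368  93.619593    23.        ] 72.29616191728982 [483.50223613 140.0833947 ] -22.68360600452119
[358. 205.] [348. 254.] [346. 248.] [353. 263.]
[506.84163693 200.81834116 292.68577165] [-0.25950518  0.05490382 -0.3696023 ]
[319.57044391 259.05927215]
[372.46518633 365.36667192] [363.68492635 360.68508617]
```

Emit:
jog_arm(
  motion=[
    [45,1,0,-30,0],
    [45,0,0,-31,0],
    [45,0,0,0,0],
    [45,0,0,0,0],
  ],
)

```text
t: 7.9
tcp_pos: [486.2, 138.4, 92.1]
orientation: [2.596, 1.768, 0.003]
contact_force: [0.2, -0.2, -0.2]
opening: 44.8
```

```bash
python3 - <<'E'
from h import *
f=snap("scene","s8");s=read_state();print(s["tcp_pos"].round(1),s["contact_force"].round(2))
snap("wrist","w8")
save("s8c",cv2.resize(f["image"][200:320,310:450],None,fx=5,fy=5,interpolation=cv2.INTER_CUBIC))
E
```

```text
[486.9 138.5  92.8] [ 0.92 -0.55  0.7 ]
```

View pics/s8c.png

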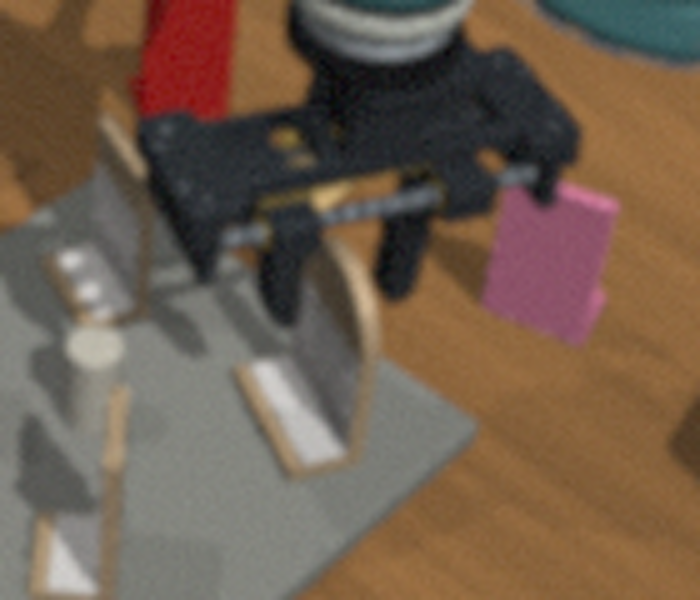

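View pics/w8.png

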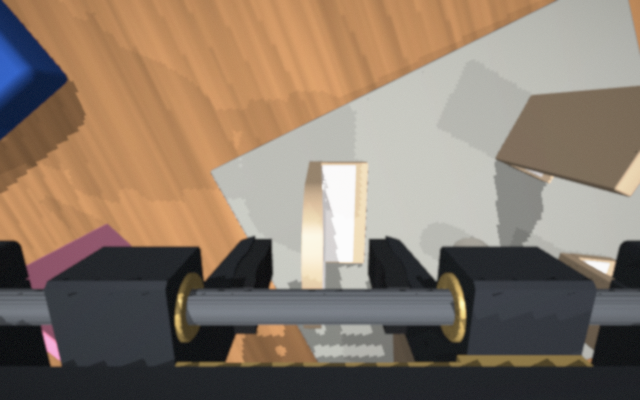

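```bash
python3 - <<'E'
from h import *
w=load("w8")
for z in(86,95):print(z,onz(w,313,162,z).round(1))
a=onz(w,367,162,23);b=onz(w,364,263,23);e=(a-b)[:2];n=np.array([e[1],-e[0]])/np.linalg.norm(e);print(a,b,np.linalg.norm(e),(a+b)[:2]/2-34*n,np.degrees(np.arctan2(n[1],n[0])))
m=(a+b)[:2]/2-34*n
print(proj(w,(*m,121)),proj(w,(486.9,138.5,92.8)),proj(w,(*m,92.8)),R.from_rotvec(read_state()["orientation"]).as_matrix()[:,:2].round(3), read_state()["tcp_pos"])
E
```

```text
86 [500.4 181.1  86. ]
95 [501.  182.2  95. ]
[528.30587909 160.3906161   23.        ] [502.91786888  94.67495376  23.        ] 70.44926784515323 [483.89639151 139.7854651 ] -21.12310168950353
[311.33280324 289.81887839] [319.65953262 259.13438611] [312.665556   258.95187209] [[ 0.366  0.93 ]
 [ 0.93  -0.366]
 [ 0.003  0.004]] [487.17578269 138.54816465  93.00924638]
```

Emit:
jog_arm(
  motion=[
    [45,-3.5,1.5,-5,0],
    [45,0,0,0,0],
    [45,0,0,0,0],
  ],
)

```text
t: 8.3
tcp_pos: [481.5, 139.6, 85.7]
orientation: [2.596, 1.768, 0.001]
contact_force: [0.2, -0.5, -1.1]
opening: 45.0
```

Emit:
jog_arm(
  motion=[
    [4,0,0,0,0],
    [4,0,0,0,0],
    [4,0,0,0,0],
    [4,0,0,0,0],
    [4,0,0,0,0],
  ],
)

```text
t: 8.8
tcp_pos: [481.5, 139.5, 85.2]
orientation: [2.597, 1.768, 0.0]
contact_force: [-0.9, 1.1, -0.4]
opening: 7.7
```

Emit:
jog_arm(
  motion=[
    [4,0,0,0,0],
    [4,0,0,0,0],
    [4,0,0,0,0],
  ],
)

```text
t: 9.1
tcp_pos: [481.5, 139.5, 85.1]
orientation: [2.597, 1.768, -0.0]
contact_force: [-0.1, -0.5, -1.2]
opening: 8.0
```

```bash
python3 - <<'E'
from h import *
f=snap("scene","s9");s=read_state();print(s["tcp_pos"].round(1),s["contact_force"].round(2),s["opening"],R.from_rotvec(s["orientation"]).as_matrix().round(3).tolist())
save("s9c",cv2.resize(f["image"][200:320,310:450],None,fx=5,fy=5,interpolation=cv2.INTER_CUBIC))
E
```

```text
[481.5 139.5  85.2] [-0.12 -0.31 -0.54] 7.4091629612659196 [[0.366, 0.931, 0.0], [0.931, -0.366, -0.0], [-0.0, 0.0, -1.0]]
```

View pics/s9c.png

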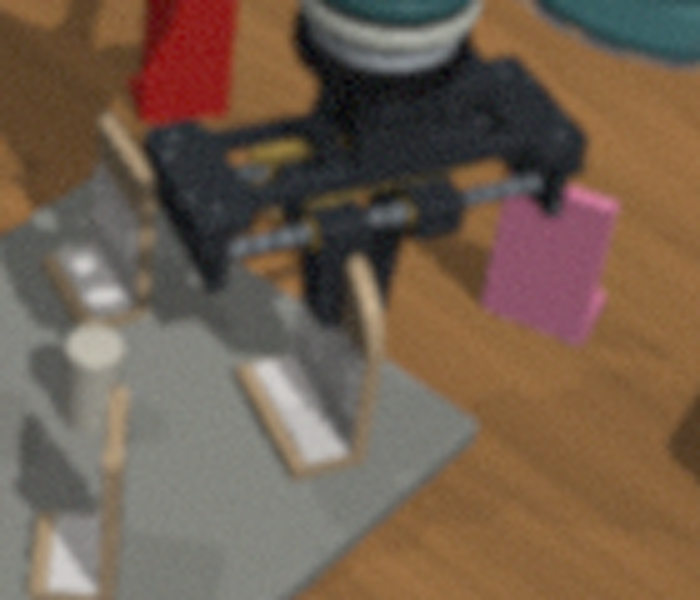

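Emit:
jog_arm(
  motion=[
    [4,0,0,5,0],
    [4,0,0,15,0],
    [4,0,0,30,0],
    [4,0,0,35,0],
    [4,0,0,35,0],
  ],
)

```text
t: 9.65
tcp_pos: [480.7, 139.4, 206.1]
orientation: [-2.596, -1.768, 0.002]
contact_force: [-0.4, 0.5, -2.2]
opening: 7.6
```

Emit:
jog_arm(
  motion=[
    [4,0,0,25,0],
    [4,1,-10,0,-0.03],
    [4,2,-20,0,-0.06],
    [4,3,-26,0,-0.07],
    [4,3,-26,0,-0.07],
  ],
)

```text
t: 10.15
tcp_pos: [489.2, 56.2, 228.1]
orientation: [-2.784, -1.454, 0.005]
contact_force: [0.4, 0.0, -1.8]
opening: 7.8
```

Emit:
jog_arm(
  motion=[
    [4,3,-26,0,-0.07],
    [4,3,-26,0,-0.07],
    [4,3,-26,0,-0.07],
    [4,3,-26,0,-0.07],
    [4,3,-26,0,-0.07],
  ],
)

```text
t: 10.65
tcp_pos: [504.0, -73.9, 227.9]
orientation: [-2.995, -0.945, 0.005]
contact_force: [0.4, 0.0, -0.9]
opening: 7.9
```

Emit:
jog_arm(
  motion=[
    [4,3,-26,0,-0.07],
    [4,3,-26,0,-0.07],
    [4,3,-26,0,-0.07],
    [4,3,-26,0,-0.07],
    [4,1,-10,0,-0.03],
  ],
)

```text
t: 11.15
tcp_pos: [517.2, -188.6, 228.0]
orientation: [-3.105, -0.471, 0.005]
contact_force: [-0.2, -0.6, -0.6]
opening: 8.1
```

Emit:
jog_arm(
  motion=[
    [4,0,0,0,0],
    [4,0,0,0,0],
    [4,0,0,0,0],
  ],
)

```text
t: 11.45
tcp_pos: [518.1, -185.4, 229.7]
orientation: [-3.104, -0.48, 0.001]
contact_force: [1.0, 0.7, -1.6]
opening: 7.5
```

```bash
python3 - <<'E'
from h import *
f=snap("scene","s10");g=snap("top","t10");w=snap("wrist","w10");s=read_state();m=R.from_rotvec(s["orientation"]).as_matrix();print(s["t"],s["tcp_pos"].round(1),s["contact_force"].round(2),s["opening"],m.round(3).tolist(),np.degrees(np.arctan2(m[1,1],m[0,1])),s["q"].round(2))
E
```

```text
11.6 [ 518.5 -185.5  230.3] [ 0.2  -0.26 -1.77] 8.01942153835933 [[0.953, 0.303, 0.0], [0.303, -0.953, 0.0], [0.0, -0.0, -1.0]] -72.38743089603524 [-0.39  0.03  1.88  0.    1.23  0.87]
```

View pics/s10.png

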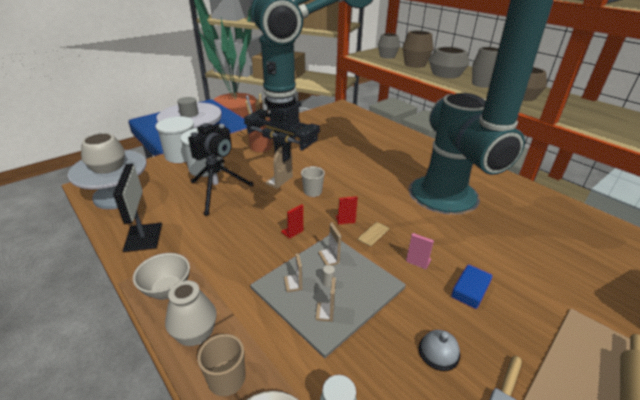

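View pics/t10.png

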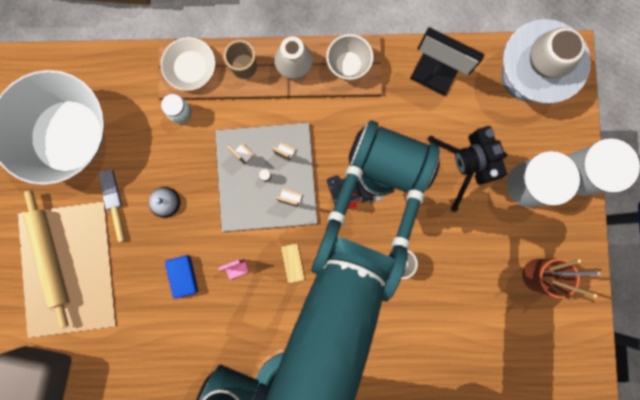

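View pics/w10.png

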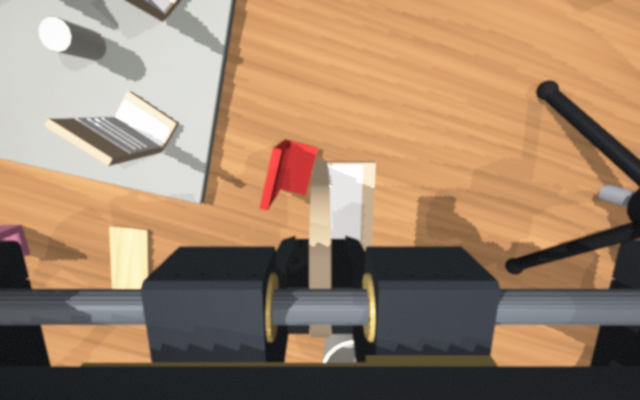

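```bash
python3 - <<'E'
from h import *
f=load("s10");w=load("w10")
save("s10c",cv2.resize(f["image"][115:200,190:320],None,fx=6,fy=6,interpolation=cv2.INTER_CUBIC))
save("w10c",cv2.resize(w["image"][140:345,250:420],None,fx=2.9,fy=2.9,interpolation=cv2.INTER_CUBIC))
E
```

```text
(no output)
```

View pics/s10c.png

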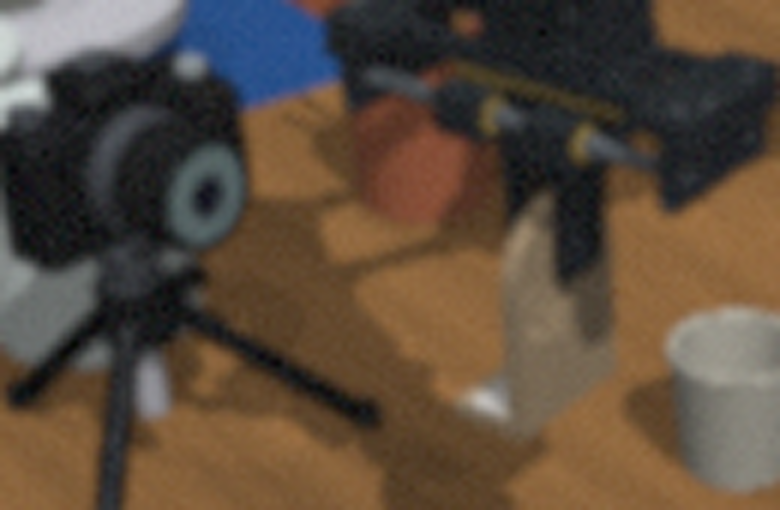

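View pics/w10c.png

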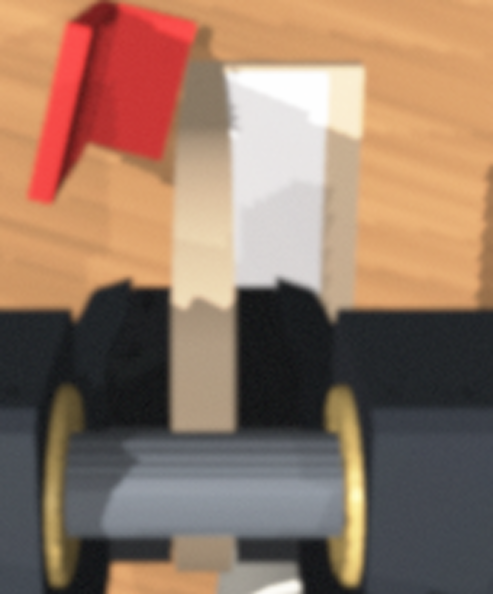

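```bash
python3 - <<'E'
from h import *
w=load("w10");s=load("s10")
T=lambda c,k=2.9,o=(250,140):((c[0]+.5)/k-.5+o[0],(c[1]+.5)/k-.5+o[1])
S=lambda c,k=6,o=(190,115):((c[0]+.5)/k-.5+o[0],(c[1]+.5)/k-.5+o[1])
tcp=np.array([518.5,-185.5,230.3]);tx=np.array([.953,.303]);ty=np.array([.303,-.953])
zf=tcp[2]-70.2+8
loc=lambda p:(round(float((p[:2]-tcp[:2])@tx),1),round(float((p[:2]-tcp[:2])@ty),1))
for n,c,z in[("foot front far",(364,68),zf),("foot front mid",(353,305),zf),("foot-front/glaze",(328,70),zf),("far wall/foot",(228,66),zf)]:
    p=onz(w,*T(c),z);print(n,p.round(1),loc(p))
a=onz(w,*T((364,68)),zf);b=onz(w,*T((353,305)),zf);d=(a-b)[:2];print("yaw",np.degrees(np.arctan2(-d[0],d[1])))
print("expected foot front far loc: (35,34)")
z0=tcp[2]-70.2
for n,c in[("back bottom R?",(521,438)),("back bottom L",(614,371)),("foot front corner",(462,404))]:
    p=onz(s,*S(c),z0);print(n,p.round(1),loc(p))
# predicted in scene crop
for l in[(35,-4),(-35,-4),(35,34)]:
    q=tcp[:2]+l[0]*tx+l[1]*ty;print(l,((proj(s,(*q,z0))-[190,115])*6).round())
q=proj(s,tcp);print("tcp",(q-[190,115])*6)
for z in(0,-10):
  for l in[(35,36,0),(-35,36,0)]:pass
# tripod feet
for c in[(548,90),(515,266)]:print(onz(w,*c,5).round(1))
E
```

```text
foot front far [ 562.6 -206.7  168.1] (35.6, 33.6)
foot front mid [ 510.9 -222.9  168.1] (-18.6, 33.3)
foot-front/glaze [ 559.8 -199.5  168.1] (35.1, 25.9)
far wall/foot [ 554.2 -178.9  168.1] (36.0, 4.5)
yaw -72.59499712865623
expected foot front far loc: (35,34)
back bottom R? [ 551.9 -174.   160.1] (35.3, -0.8)
back bottom L [ 486.7 -193.3  160.1] (-32.7, -2.2)
foot front corner [ 556.9 -213.4  160.1] (28.1, 38.2)
(35, -4) [525. 437.]
(-35, -4) [618. 367.]
(35, 34) [457. 411.]
tcp [558.67400799 262.80193558]
[ 674.8 -385.9    5. ]
[ 481.7 -442.5    5. ]
```

```bash
python3 - <<'E'
from h import *
T=lambda c,k,o:((c[0]+.5)/k-.5+o[0],(c[1]+.5)/k-.5+o[1])
s=load("scene0");s10=load("s10");w=load("w2");w1=load("w1")
for n,f,p in[("scene0",s,T((272,189),5,(170,110))),("s10",s10,T((206,195),6,(190,115))),("w2",w,T((227,357),2.8,(360,0))),("w1",w1,(431,28))]:
    for z in (185,190,195):
        print(n,z,np.round(np.array(p)-proj(f,(575.8,-404.5,z)),1),onz(f,*p,z).round(1))
E
```

```text
scene0 185 [-0.7 -2.1] [ 571.  -417.3  185. ]
scene0 190 [-0.4 -0.6] [ 575.1 -408.4  190. ]
scene0 195 [-0.2  1. ] [ 579.2 -399.5  195. ]
s10 185 [-0.7 -2.4] [ 570.3 -419.2  185. ]
s10 190 [-0.5 -0.9] [ 574.4 -410.3  190. ]
s10 195 [-0.3  0.7] [ 578.4 -401.4  195. ]
w2 185 [ 1.8 -0.9] [ 576.9 -405.8  185. ]
w2 190 [-0.2 -1.2] [ 576.7 -404.   190. ]
w2 195 [-2.3 -1.5] [ 576.5 -402.2  195. ]
w1 185 [ 1.2 -2. ] [ 577.4 -405.   185. ]
w1 190 [-0.8 -0.5] [ 576.  -403.8  190. ]
w1 195 [-2.8  1. ] [ 574.6 -402.6  195. ]
```

Emit:
jog_arm(
  motion=[
    [4,0,-7,-6,-0.014],
    [4,0,-8,-6,-0.014],
    [4,0,-6.7,-6,0],
    [4,0,0,0,0],
    [4,0,0,0,0],
  ],
)

```text
t: 12.1
tcp_pos: [518.2, -208.4, 211.6]
orientation: [-3.111, -0.434, 0.001]
contact_force: [-0.3, 0.7, -0.9]
opening: 8.0
```

Emit:
jog_arm(
  motion=[
    [4,0,0,0,0],
    [4,0,0,0,0],
    [4,0,0,0,0],
    [4,0,0,0,0],
    [4,0,0,0,0],
  ],
)

```text
t: 12.6
tcp_pos: [518.6, -208.1, 212.4]
orientation: [3.111, 0.435, 0.0]
contact_force: [-0.4, 0.5, -1.6]
opening: 7.9
```

```bash
python3 - <<'E'
from h import *
w=snap("wrist","w11");f=snap("scene","s11")
P=[]
for i in range(1):
    s=read_state();m=R.from_rotvec(s["orientation"]).as_matrix();print(s["t"],s["tcp_pos"].round(2),np.degrees(np.arctan2(m[1,1],m[0,1])).round(2),s["opening"],s["joint_vel"].round(3))
save("s11c",cv2.resize(f["image"][115:200,190:320],None,fx=6,fy=6,interpolation=cv2.INTER_CUBIC))
save("w11c",cv2.resize(w["image"][140:345,250:420],None,fx=2.9,fy=2.9,interpolation=cv2.INTER_CUBIC))
E
```

```text
12.7 [ 518.52 -208.1   212.28] -74.08 7.883557896901593 [-0.001  0.001  0.002 -0.001  0.001 -0.002]
```

View pics/s11c.png

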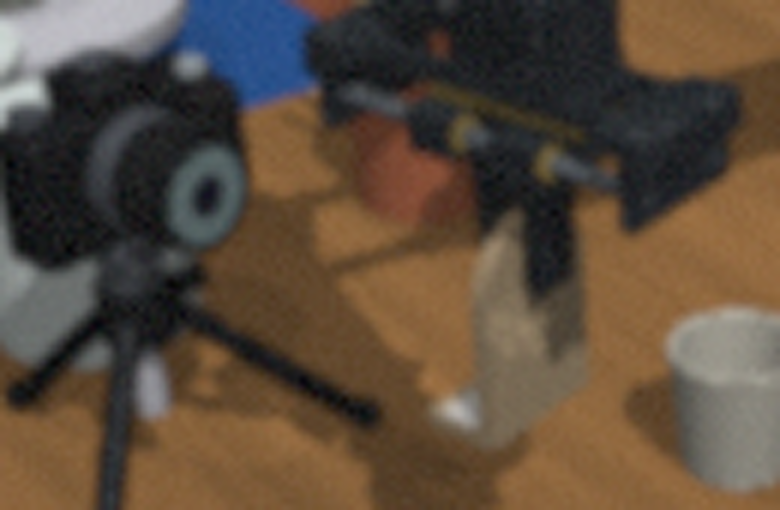

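View pics/w11.png

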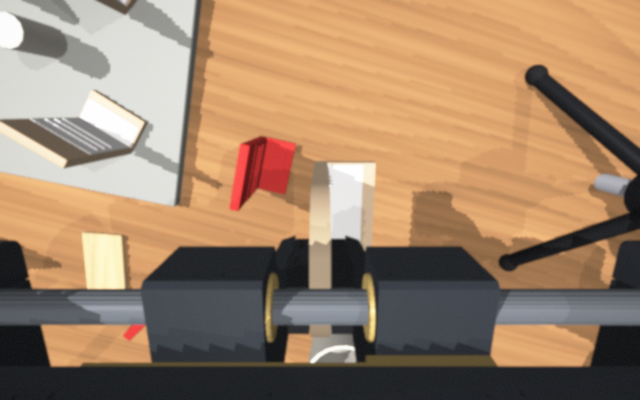

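View pics/w11c.png

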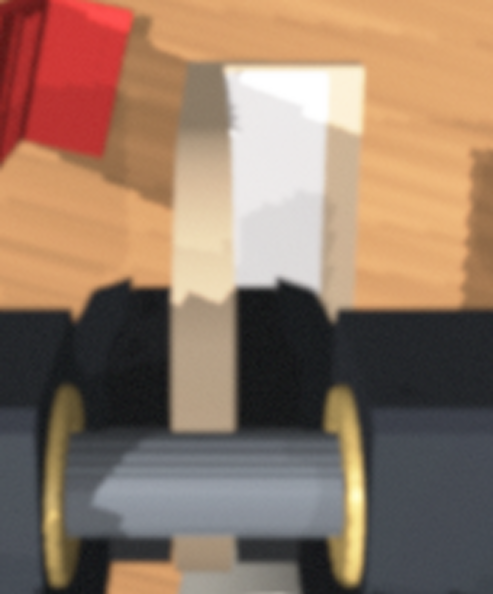

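Emit:
jog_arm(
  motion=[
    [4,0,0.9,0,0],
    [4,0,0,0,0],
    [4,0,0,0,0],
    [4,0,0,0,0],
    [4,0,0,0,0],
  ],
)

```text
t: 13.2
tcp_pos: [518.5, -207.3, 212.2]
orientation: [3.111, 0.435, -0.0]
contact_force: [0.3, -0.0, -1.1]
opening: 7.7
```

```bash
python3 - <<'E'
from h import *
w=load("w11");s=load("s11")
a=onz(w,537,75,5);b=onz(w,508,262,5);d=(b-a)[:2];print(a,b,"heading",np.degrees(np.arctan2(d[1],d[0]))%360-90)
tcp=np.array([518.52,-208.1,212.28]);t=np.radians(-74.08);ty=np.array([np.cos(t),np.sin(t)]);tx=np.array([-ty[1],ty[0]])
for l in[(35.6,-4),(-34.4,-4)]:
    q=tcp[:2]+l[0]*tx+l[1]*ty;print(((proj(s,(*q,tcp[2]-70.2))-[190,115])*6).round())
st=read_state();m=R.from_rotvec(st["orientation"]).as_matrix();p=st["tcp_pos"]
y=m[:,1];face=p+5.5*y+.8*m[:,0]+20.2*m[:,2];L=np.array([576,-404.5,192]);print(st["t"],p,face.round(1),np.linalg.norm(face-L),(face-L)@np.array([np.cos(np.radians(106)),np.sin(np.radians(106)),0]),st["joint_vel"].round(3),st["opening"])
E
```

```text
[ 674.82022796 -385.76209271    5.        ] [ 481.9161757  -441.15841961    5.        ] heading 106.02249695089336
[495. 449.]
[591. 381.]
13.2 [ 518.48413964 -207.27244044  212.21666006] [ 520.8 -212.3  192. ] 199.9394331663566 199.93938841738694 [ 0.     0.001 -0.001 -0.    -0.     0.002] 7.650101221696527
```

```bash
python3 - <<'E'
from h import *
workorder.job_done()
s=read_state();print(s["t"],s["opening"])
E
```

```text
the job is handed in; nothing more can be done
the job is handed in; nothing more can be done
```

I pressed the desk bell to its stop and released it, then took the round-topped tile off the kiln shelf. It is now held upright in front of the lens, and I handed the job in at about 13 s of the 38 s allowed. No verdict came back.

- **Bell:** it stopped hard at about 59 mm above the bench with 16 N of push, against the spring's 4 N at the stop. A later picture showed the plunger back up.
- **Tile position:** my last calculation put the middle of the tile's face at (520.8, -212.3, 192.0) mm. That is 199.9 mm in front of the lens on its line of sight.
- **Grip:** the finger opening stayed steady at about 7.7 mm and the tile had not slipped in the fingers. The arm was still.
- **Other tiles:** the three others were still standing in the scene picture taken after the pick.

Some measurements did not agree fully:

- **Lens height:** it came out between 189.5 and 193 mm depending on the view. I used 192.
- **Lens heading:** the tripod feet gave 106 to 106.7°, and the lens and camera body gave about 105 to 105.5°. The camera's hot shoe suggested about 108°, which I discounted. I used 106, so allow roughly 1° and 2 mm of error in the final pose.
- **Bell position:** the first view of the bell was about 5 to 7 mm off. I corrected it with a closer look before pressing.

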